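# Rock the tube block out of the dry-bath heater

## Robot

A 6-joint arm with a two-finger parallel gripper is mounted at the origin on the work surface. World frame = base frame: x ahead of the robot, y to its left, z up, the work surface at z = 0. Lengths are in m, angles in rad, forces in N, time in s.
With the tool pointing down it reaches from about 0.3 to 0.775 m from the base axis. Payload 14.6 kg.
Tool frame: the origin (TCP) lies midway between the tips of the shut fingers; the grasp point (between the pads) lies 19 mm behind it; z points along the fingers, y is the line along which they close (so a half turn about z gives the same grasp; the last joint's range is limited). The gripper opens to 94 mm and grips with 3 to 60 N. Pads are 16 mm wide; open, the fingers measure 119 mm over their backs; the gripper's body (75 mm by 177 mm) begins 78 mm behind the grasp point.
Start: joints at [1.184, 0.3, 1.521, -0, 1.321, -0.067], TCP at [0.173, 0.522, 0.166] pointing down, gripper open.
Joint ranges: [-3.03, 3.03], [-0.79, 2.21], [0.23, 2.52], [-1.04, 4.18], [0, 3.07], [-2.55, 2.55]. Speed limits (rad/s): [2.22, 2.22, 2.57, 3.14, 3.14, 3.14].

## Interface

Orientations are given as [roll, pitch, yaw] about the fixed x, y, z axes, in that order (R = Rz(yaw) Ry(pitch) Rx(roll)).
In Python, from station import ctrl gives the robot as it stands. The module is installed in compiled form; this text tells all that it offers.
- The arm moves only by the tool servo_tool, never from a script. Its argument "plan" is a list of rows, each a list of 7 numbers: the opening in per cent of the stroke, from 0 (shut) to 100 (fully open), then the shift along the tool's x, y, z in m, then the turn, a rotation vector about the tool's x, y, z in rad. A call has exactly 8 rows; each row shifts and turns the commanded pose from where the row before left it, along the tool's axes as they then stand; what a row does not reach is not made up. A row lasts 1/8 s, in which the tool goes at most 62.5 mm and 10.7 degrees, less where a joint would pass 70% of its speed; a pose out of reach is approached as far as the arm can. A call with a gripper value outside its range is refused whole. The fingers move at their own pace and stop on an object; "force" is the grip in N (left out, the last holds). Time passes only in rows, so rows that do not move let the fingers close, or fill a call up. It gives the time, the measured TCP pose, the force, the opening and the grip force at its end, in the units of the state.
- ctrl.get_obs(): the state, without advancing time (a new reading comes with each control period).
- ctrl.camera(name): name is "scene" or "side" or "wrist"; returns a dict with "pixels" (400x640x3 uint8, red, green, blue), "z_map" (400x640 float32, m along the optical axis (not along the pixel's ray), 0 where there is no reading), "mtx" (3x3 intrinsics, pixels), "pose" (4x4, takes a point from camera to world coordinates). Camera axes: x right, y up, looking along -z (the intrinsics and any distortion apply to the point x, -y, -z); pixel columns grow to the right and rows downward; lengths in m; the calibration is good to about 2 mm. A picture is of the moment at which its call begins.
- ctrl.hand_in(): hands the job in; it is judged then, once.
The state is a dict: "time_s": time; "qpos": joint angles; "joint_vel": joint speeds; "tau": joint torques, N m; "ee_pos": TCP position; "eef_rot": TCP orientation; "force": force on the tool from outside, world axes, zero at the start; "moment": the same for the moment, N m; "grip_width": finger opening in m; "grip_force": force on a finger pad.
Only numpy, scipy, OpenCV 4.12 (cv2) and the standard library are available. Lean on these libraries where they do the work, as an engineer would, in place of code of your own. Each camera call takes 0.05 s, during which the arm holds its last target. There are 200 camera calls.

## Task

The tube block has to come out of the dry-bath heater with its samples in it: first press down the caps of the two tubes that stand proud until both sit fully home in the block. Then take the block by its T-handle and rock it side to side along its length until the gripping well lets it go, without lifting, tipping or dragging the heater, which a straight pull would lift off the bench. Finish while still holding the block by the handle, level and just clear, about a centimetre above the heater's rim, with nothing else touching it.

Things in the scene. Friction and masses are not known exactly. Their poses are not given: they have to be found in the camera images.
- heater: white dry-bath heater, 3 kg, standing loose on rubber feet. Origin: on the bench below the centre of its well; x points away from the sloped control panel, y along the well's length, z up. Casing from x = -110 to +52 mm, y = -95 to +95 mm, flat top at z = 83 mm. The well is 53 mm (x) by 101 mm (y), its floor at z = 45 mm.
- well_rim (a point): centre of the well's mouth, level with the rim, 83 mm above the bench and 38 mm above the well floor
- shoe_l (a point): the well grips the block here: a spring-loaded shoe (y from 19 to 33 mm, z from 49 to 65 mm of the heater) presses the block's long +x face against a fixed land with about 18 N. The point is in mid-well, between shoe and land, at y = +26, z = 57 mm. Free of it once the block's underside is 20 mm above the well floor.
- shoe_r (a point): the second shoe and land, at y = -26 mm. The two hold the block with 36 to 48 N against a straight pull, more than the heater's weight. Tilted about the heater's x axis, pivoting on one shoe while the end at the other rises, then the other way, it walks up with little pull. Deep in the well it tilts about 0.09 rad each way before meeting the well's ends.
- block: aluminium block, 48 mm (x) by 96 mm (y, its length) by 50 mm high, 0.3 to 0.6 kg with its handle, eight tube wells in the top. Origin: centre of its underside. It starts on the floor of the heater's well, centred, its axes parallel to the heater's, 12 mm of it above the rim, with 2.5 mm of play at each end.
- handle (a point): centre of the block's black T-handle: a flat-sided cross bar 56 mm long (x of the block), 14 mm thick (y) and 18 mm high (z), on a 7 mm stem in the middle of the block. The point is 100 mm above the block's underside, 50 mm above its top. Grip it firmly from above across the 14 mm, fingers closing along the block's length.
- tube_l_top (a point): centre of the top of the grey screw cap (20 mm across, 12 mm high) of the tube at the +y end of the block, at x = -12, y = +36 mm of the block. Fully home, the cap's underside lies on the block and this point is 62 mm above the block's underside; at the start it is 4 to 8 mm higher.
- tube_r_top (a point): the same for the other tube, at the -y end of the block: x = +12, y = -36 mm of the block.
- tube_l (a joint): how far the tube at the +y end has been pressed down, m: 0 is 8 mm proud, 0.008 is fully home. It slides stiffly, with about 5 N, and stays where it is left.
- tube_r (a joint): the same for the tube at the -y end.
- reagent: bystander: white plastic reagent bottle, 64 mm across, 150 mm high, standing free; origin at the centre of its foot. Leave it alone.
- beaker: bystander: glass beaker, 72 mm across, 90 mm high; origin at the centre of its foot. Leave it alone.
- tube_rack: bystander: white tube rack, 75 mm (x) by 150 mm (y) by 40 mm, with capped tubes rising to 99 mm; origin at the centre of its underside. Leave it alone.

How it is judged:
On the way, in this order (a step that is already met when the one before it is completed fails the run):
1. both tubes are pressed fully home while the block is still down in the well (value of joint each of tube_l, tube_r above 0.0068 m and z of block in the frame of heater below 0.05 m), for 0.2 s.
2. the block, held by the gripper, is rocked: tilted by more than 0.03 rad along its length while still in the well (angle between the z axis of block and the z axis of heater, either way round above 0.03 rad and angle between the x axis of block and the x axis of heater, either way round below 0.08 rad and z of block in the frame of heater below 0.068 m and contact force between the fingers and block above 1 N), for 0.05 s.
At the end, for the whole second after the job is handed in: The gripper holds the block over the well, within 30 mm of its centre, still and level within 0.1 rad, its underside 3 to 30 mm above the heater's rim and nothing of the heater touching it; both tubes are within 1.2 mm of fully home; the heater stands flat on the bench (z of block in the frame of heater between 0.086 and 0.113 m and horizontal distance between block and heater below 0.03 m and angle between block's own z axis and vertical below 0.1 rad and contact force between the fingers and block above 2 N and contact force between block and heater below 0.2 N and linear speed of block below 0.02 m/s and value of joint each of tube_l, tube_r above 0.0068 m and height (world z) of heater below 0.003 m and angle between heater's own z axis and vertical below 0.02 rad); the arm keeps its last pose, push and grip.
It fails at once if the heater is lifted by more than 8 mm at its middle or tipped by more than 0.1 rad (height (world z) of heater above 0.008 m or angle between heater's own z axis and vertical above 0.1 rad).
It fails at once if the heater is dragged by more than 50 mm (distance of heater from where it was at the start of the episode above 0.05 m).
It fails at once if a bystander is pushed by more than 20 mm or tipped (distance of any of reagent, beaker, tube_rack from where it was at the start of the episode above 0.02 m or angle between any of reagent, beaker, tube_rack's own z axis and vertical above 0.3 rad).
It also fails if it takes over 61 s, if anything falls off the work surface, if the arm or the gripper's body presses on something with over 40 N, if the wrist force passes 120 N, or if a joint passes its speed limit or range.

## Working session

There is one attempt and no reset: what is moved stays moved. The work goes in short steps, Python scripts to look and compute and a tool call to move; the robot and the scene stay as the last step left them, time stands still between calls to the robot, and variables do not carry over. Pictures are saved under pics/ and viewed, at most 10 in all, crops included, and the job is handed in when it is done.

Besides the shell and the picture viewer there is one more tool, called after "Emit:" by a JSON object that holds its "op" and its "data". servo_tool: Moves the arm, as the interface text tells. Its arguments: {"type":"object","properties":{"plan":{"type":"array","items":{"type":"array","items":{"type":"number"}}},"force":{"type":"number"}},"required":["plan"]}

```bash
mkdir -p pics
cat > h.py <<'E'
import numpy as np,cv2
from station import ctrl
def cam(n):
    return ctrl.camera(n)
def cloud(c):
    z=c["z_map"];h,w=z.shape;u,v=np.meshgrid(np.arange(w),np.arange(h));K=c["mtx"]
    p=np.stack([(u-K[0,2])/K[0,0]*z,-(v-K[1,2])/K[1,1]*z,-z],-1)
    P=p@c["pose"][:3,:3].T+c["pose"][:3,3]; P[z==0]=np.nan
    return P
def ray(c,u,v,zp):
    K=c["mtx"];d=c["pose"][:3,:3]@np.array([(u-K[0,2])/K[0,0],-(v-K[1,2])/K[1,1],-1]);o=c["pose"][:3,3]
    return o+d*(zp-o[2])/d[2]
def save(c,n): cv2.imwrite(n,c["pixels"][:,:,::-1])
E
python3 - <<'E'
from h import *
print(ctrl.get_obs())
for n in("scene","side"):
    c=cam(n);save(c,f"pics/{n}0.png");np.savez(n+"0.npz",**c);print(n,c["pose"].round(3).tolist(),c["mtx"].round(1).tolist())
a=[np.load(n+"0.npz")["pixels"] for n in("scene","side")]
E
```

```text
{'time_s': 0.0, 'qpos': array([ 1.18438298e+00,  3.00488658e-01,  1.52155427e+00, -1.66425124e-05,
        1.32068036e+00, -6.65878577e-02]), 'joint_vel': array([-3.23384420e-04,  3.92907637e-04,  5.85551041e-05,  3.19445480e-04,
       -1.00209621e-04, -1.53978832e-03]), 'tau': array([ 1.37691859e-03, -5.31815851e+01, -3.52737737e+01,  7.08990684e-02,
        2.44575430e-02, -1.11275856e-04]), 'ee_pos': array([0.17281133, 0.52183798, 0.16498806]), 'eef_rot': array([-3.14046345e+00, -5.91468569e-05,  2.82177126e+00]), 'force': array([-0.02128945, -0.3566716 ,  0.26498593]), 'moment': array([ 0.00305219, -0.03812334, -0.02345899]), 'grip_force': 0.0, 'grip_width': 0.09421961388209324}
scene [[-0.68, -0.479, 0.555, 1.358], [0.733, -0.42, 0.535, 0.736], [-0.023, 0.771, 0.637, 1.0], [0.0, 0.0, 0.0, 1.0]] [[438.8, 0.0, 327.1], [0.0, 438.8, 197.8], [0.0, 0.0, 1.0]]
side [[0.722, 0.475, -0.503, -0.034], [-0.691, 0.472, -0.547, -0.692], [-0.023, 0.743, 0.669, 0.944], [0.0, 0.0, 0.0, 1.0]] [[423.4, 0.0, 315.4], [0.0, 423.4, 198.8], [0.0, 0.0, 1.0]]
```

View pics/scene0.png

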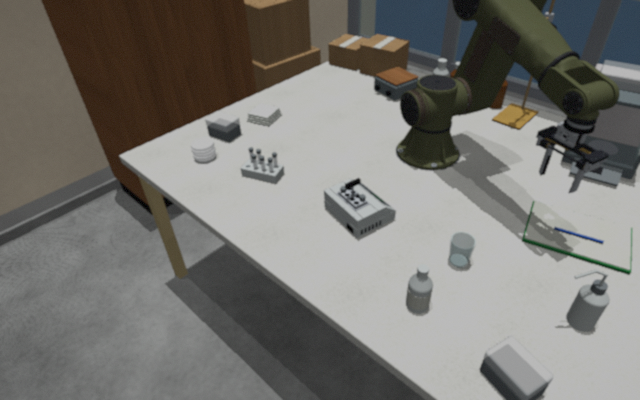

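View pics/side0.png

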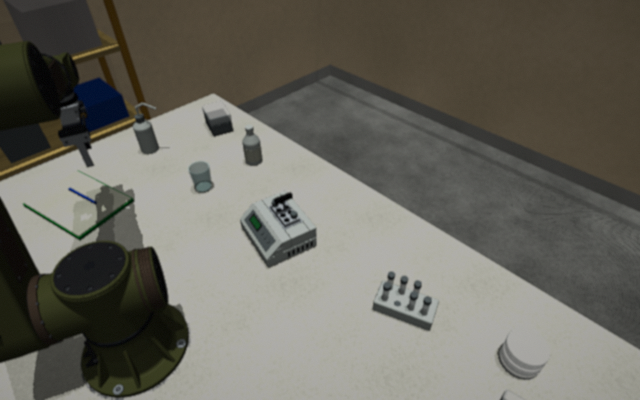

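The heater is at about (360,205) in the scene view and (280,230) in the side view, with the black handle at (350,184) and (283,198). The panel faces the robot. Next I measure it from depth.

Run:
```python
from h import *
for n,r in(("scene",(165,245,315,405)),("side",(180,275,230,330))):
    c=dict(np.load(n+"0.npz"));P=cloud(c)[r[0]:r[1],r[2]:r[3]].reshape(-1,3);P=P[~np.isnan(P[:,0])]
    print(n,"bench",np.percentile(P[:,2],[2,10,50,90,99,100]).round(3))
    for lo,hi in((.076,.090),(.012,.09),(.135,.165),(.1,.122)):
        Q=P[(P[:,2]>lo)&(P[:,2]<hi)]
        R=cv2.minAreaRect((Q[:,:2]*1000).astype(np.float32)); print(lo,hi,len(Q),Q.mean(0).round(4),R,cv2.boxPoints(R).round(0).tolist())
    im=c["pixels"][r[0]:r[1],r[2]:r[3],::-1];cv2.imwrite(f"pics/{n}_c.png",cv2.resize(im,None,fx=4.4,fy=4.4,interpolation=cv2.INTER_CUBIC))
a,b=[cv2.imread(f"pics/{n}_c.png") for n in("scene","side")]
h=max(a.shape[0],b.shape[0]);f=lambda x:cv2.copyMakeBorder(x,0,h-x.shape[0],0,0,0)
o=np.hstack([f(a),f(b)]);print(o.shape);cv2.imwrite("pics/crop.png",cv2.resize(o,(800,int(o.shape[0]*800/o.shape[1]))))
```

```text
scene bench [-0.005 -0.003  0.001  0.083  0.144  0.157]
0.076 0.09 993 [0.508  0.0464 0.0822] ((494.4854431152344, 33.219444274902344), (194.52903747558594, 128.47792053222656), 78.28651428222656) [[412.0, -49.0], [538.0, -75.0], [577.0, 115.0], [451.0, 142.0]]
0.012 0.09 2124 [0.5123 0.0612 0.0628] ((477.67938232421875, 36.826454162597656), (195.48651123046875, 164.74420166015625), 76.73296356201172) [[375.0, -39.0], [535.0, -77.0], [580.0, 113.0], [420.0, 151.0]]
0.135 0.165 101 [0.5067 0.0313 0.1482] ((504.1658020019531, 30.954057693481445), (17.854990005493164, 55.77571105957031), 74.04639434814453) [[475.0, 30.0], [529.0, 15.0], [533.0, 32.0], [480.0, 47.0]]
0.1 0.122 76 [0.5057 0.0327 0.1092] ((505.015380859375, 28.738365173339844), (22.001861572265625, 96.68872833251953), 5.423813819885254) [[489.0, 76.0], [499.0, -20.0], [521.0, -18.0], [511.0, 78.0]]
side bench [-0.003 -0.001  0.003  0.084  0.147  0.159]
0.076 0.09 1458 [0.4821 0.0159 0.083 ] ((491.9083251953125, 31.14228057861328), (195.01405334472656, 129.19325256347656), 77.26985931396484) [[407.0, -50.0], [533.0, -78.0], [576.0, 112.0], [450.0, 140.0]]
0.012 0.09 3140 [0.4555 0.0075 0.0655] ((475.48284912109375, 34.743492126464844), (195.22769165039062, 162.8238525390625), 77.26985931396484) [[375.0, -43.0], [533.0, -78.0], [576.0, 112.0], [418.0, 148.0]]
0.135 0.165 137 [0.5018 0.0253 0.15  ] ((503.2698669433594, 28.269996643066406), (17.370567321777344, 55.46910095214844), 77.59024810791016) [[474.0, 26.0], [528.0, 14.0], [532.0, 31.0], [478.0, 43.0]]
0.1 0.122 91 [0.5026 0.0152 0.1086] ((503.2896728515625, 27.41518783569336), (94.89154052734375, 39.47780227661133), 81.13459777832031) [[476.0, -16.0], [515.0, -23.0], [530.0, 71.0], [491.0, 77.0]]
(418, 836, 3)
```

View pics/crop.png

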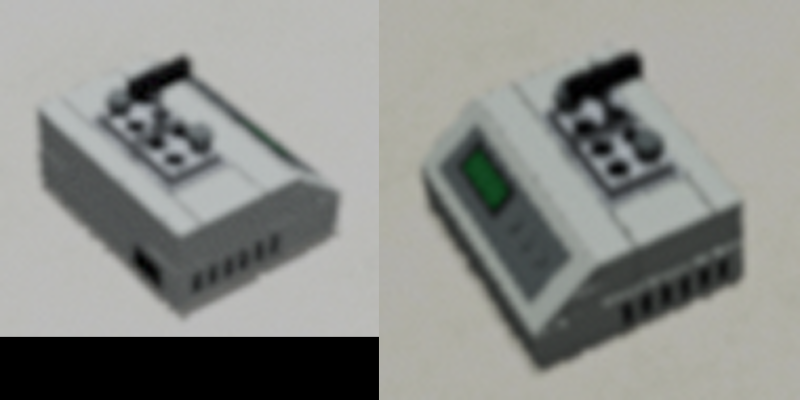

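The measurements agree between views:
- Heater: centre about (0.5045, 0.0293), yaw about -12.5°.
- Handle: top at about 0.154.

I'll move above the block and check with the wrist camera.

Emit:
{"op": "servo_tool", "data": {"plan": [[100, 0, 0, -0.05, 0, 0, 0], [100, -0.047, -0.036, 0, 0, 0, 0], [100, -0.047, -0.036, 0, 0, 0, 0], [100, -0.047, -0.036, 0, 0, 0, 0], [100, -0.047, -0.036, 0, 0, 0, 0], [100, -0.047, -0.036, 0, 0, 0, 0], [100, -0.047, -0.036, 0, 0, 0, 0], [100, -0.047, -0.036, 0, 0, 0, 0]], "force": 30}}

```text
time_s: 1.1
ee_pos: [0.4067, 0.1777, 0.2155]
eef_rot: [3.142, 0.0, 2.822]
force: [0.6, 0.9, -0.7]
grip_width: 0.0937
grip_force: 0.0
```

Emit:
{"op": "servo_tool", "data": {"plan": [[100, -0.047, -0.036, -0.02, 0, 0, 0], [100, -0.047, -0.036, -0.02, 0, 0, 0], [100, -0.047, -0.036, 0, 0, 0, 0], [100, 0, 0, 0, 0, 0, -0.1], [100, 0, 0, 0, 0, 0, 0], [100, 0, 0, 0, 0, 0, 0], [100, 0, 0, 0, 0, 0, 0], [100, 0, 0, 0, 0, 0, 0]]}}

```text
time_s: 2.1
ee_pos: [0.5058, 0.033, 0.2557]
eef_rot: [3.142, 0.0, 2.922]
force: [1.0, 0.2, 0.2]
grip_width: 0.0942
grip_force: 0.0
```

Run:
```python
from h import *
o=ctrl.get_obs();print(o["ee_pos"],o["eef_rot"],o["force"],o["time_s"])
c=cam("wrist");save(c,"pics/wrist0.png");np.savez("wrist0.npz",**c);P=cloud(c)
print(c["pose"].round(3).tolist(),c["mtx"].round(0).tolist())
P=P.reshape(-1,3);P=P[~np.isnan(P[:,0])]
P=P[np.hypot(P[:,0]-.5045,P[:,1]-.0293)<.15]
for lo,hi in((.076,.089),(.012,.089),(.148,.16),(.1,.122)):
    Q=P[(P[:,2]>lo)&(P[:,2]<hi)]
    if len(Q)>5:
        R=cv2.minAreaRect((Q[:,:2]*1000).astype(np.float32)); print(lo,hi,len(Q),np.median(Q,0).round(4),R)
```

```text
[0.50579424 0.03298502 0.25566544] [3.14154950e+00 2.20419027e-04 2.92192289e+00] [0.98878697 0.23463737 0.17693161] 2.1
[[0.217, -0.943, -0.251, 0.433], [0.976, 0.21, 0.056, 0.048], [0.0, -0.257, 0.966, 0.476], [0.0, 0.0, 0.0, 1.0]] [[293.0, 0.0, 319.0], [0.0, 293.0, 198.0], [0.0, 0.0, 1.0]]
0.076 0.089 9722 [0.4776 0.0338 0.0843] ((491.7629089355469, 28.6458740234375), (190.6313018798828, 126.74700164794922), 77.35489654541016)
0.012 0.089 13672 [0.4596 0.0377 0.0836] ((475.1839904785156, 32.55328369140625), (190.69918823242188, 161.1280059814453), 77.1589126586914)
0.148 0.16 616 [0.502  0.0265 0.1552] ((503.5081481933594, 26.369157791137695), (13.792874336242676, 55.639244079589844), 76.92098999023438)
0.1 0.122 429 [0.5026 0.0538 0.1132] ((503.65362548828125, 26.43136215209961), (20.661792755126953, 95.01207733154297), 5.669565677642822)
```

View pics/wrist0.png

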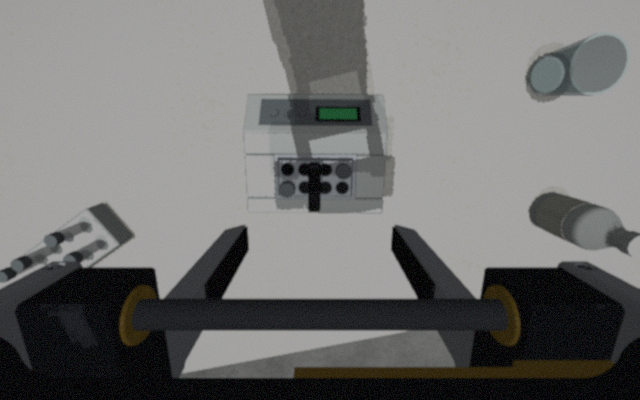

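The wrist view shows the handle at (314,185) and the caps at (343,170) and (288,188), consistent with a centre of about (0.5038, 0.028). I'll close the fingers and go above the +y cap.

Emit:
{"op": "servo_tool", "data": {"plan": [[0, 0.013, 0.031, 0, 0, 0, 0], [0, 0, 0, 0.03, 0, 0, 0], [0, 0, 0, 0.03, 0, 0, 0], [0, 0, 0, 0.03, 0, 0, 0], [0, 0, 0, 0.03, 0, 0, 0], [0, 0, 0, 0.01, 0, 0, 0], [0, 0, 0, 0, 0, 0, 0], [0, 0, 0, 0, 0, 0, 0]]}}

```text
time_s: 3.15
ee_pos: [0.5006, 0.0658, 0.1267]
eef_rot: [3.141, 0.002, 2.922]
force: [-0.1, 0.1, 0.5]
grip_width: 0.0174
grip_force: 0.0
```

Emit:
{"op": "servo_tool", "data": {"plan": [[0, 0, 0, 0.005, 0, 0, 0], [0, 0, 0, 0.003, 0, 0, 0], [0, 0, 0, 0.002, 0, 0, 0], [0, 0, 0, 0.002, 0, 0, 0], [0, 0, 0, 0.002, 0, 0, 0], [0, 0, 0, 0.001, 0, 0, 0], [0, 0, 0, 0, 0, 0, 0], [0, 0, 0, 0, 0, 0, 0]]}}

```text
time_s: 4.15
ee_pos: [0.5, 0.0657, 0.1106]
eef_rot: [3.142, 0.0, 2.922]
force: [0.4, 0.3, 0.0]
grip_width: 0.0005
grip_force: 0.0
```

Emit:
{"op": "servo_tool", "data": {"plan": [[0, 0, 0, 0.001, 0, 0, 0], [0, 0, 0, 0.001, 0, 0, 0], [0, 0, 0, 0.001, 0, 0, 0], [0, 0, 0, 0.001, 0, 0, 0], [0, 0, 0, 0, 0, 0, 0], [0, 0, 0, 0, 0, 0, 0], [0, 0, 0, 0, 0, 0, 0], [0, 0, 0, 0, 0, 0, 0]]}}

```text
time_s: 5.15
ee_pos: [0.5, 0.0657, 0.1066]
eef_rot: [3.142, 0.0, 2.922]
force: [0.6, -0.3, -1.5]
grip_width: 0.0005
grip_force: 0.0
```

Emit:
{"op": "servo_tool", "data": {"plan": [[0, 0, 0, 0.001, 0, 0, 0], [0, 0, 0, 0, 0, 0, 0], [0, 0, 0, 0.001, 0, 0, 0], [0, 0, 0, 0, 0, 0, 0], [0, 0, 0, 0.001, 0, 0, 0], [0, 0, 0, 0, 0, 0, 0], [0, 0, 0, 0, 0, 0, 0], [0, 0, 0, 0, 0, 0, 0]]}}

```text
time_s: 6.15
ee_pos: [0.5, 0.0657, 0.1036]
eef_rot: [-3.142, 0.0, 2.922]
force: [-0.8, -0.9, 0.2]
grip_width: 0.0004
grip_force: 0.0
```

Run:
```python
from h import *
o=ctrl.get_obs();print(o["force"],o["moment"])
out=[]
for n,r in(("side",(160,275,220,340)),("scene",(135,235,315,405))):
    c=cam(n);im=c["pixels"][r[0]:r[1],r[2]:r[3],::-1];out.append(cv2.resize(im,(400,int(400*im.shape[0]/im.shape[1])),interpolation=cv2.INTER_CUBIC))
h=max(x.shape[0] for x in out);cv2.imwrite("pics/p1.png",np.hstack([cv2.copyMakeBorder(x,0,h-x.shape[0],0,0,0) for x in out]))
```

```text
[-0.75046862 -0.87472468  0.24952585] [-0.02278049  0.07954927  0.0242042 ]
```

View pics/p1.png

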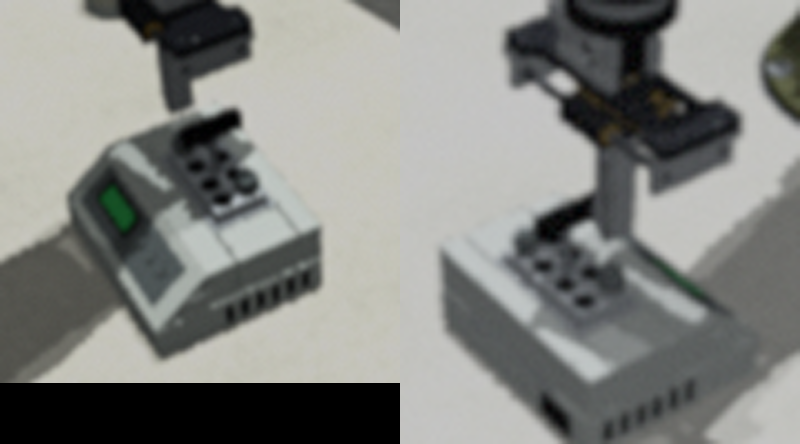

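The +y cap is at (607,270) in the right-hand crop and the fingertips end at (615,235), apparently not touching it. I'll measure both.

Run:
```python
from h import *
for n in("side","scene"):
    c=cam(n);P=cloud(c);K=c["mtx"];T=np.linalg.inv(c["pose"])
    def pj(p): q=T[:3,:3]@p+T[:3,3]; return np.array([K[0,0]*q[0]/-q[2]+K[0,2],K[1,1]*-q[1]/-q[2]+K[1,2],-q[2]]).round(3)
    print(n,"tcp",pj(np.array([.5,.0657,.1036])),"capL",pj(np.array([.5,.0657,.115])))
    u,v,_=pj(np.array([.5,.0657,.1036])).astype(int)
    for dv in range(-24,16,3):
        print(v+dv,[P[v+dv,u+du].round(3).tolist() for du in(-4,0,4)],c["pixels"][v+dv,u].tolist())
```

```text
side tcp [274.719 203.273   1.245] capL [274.381 200.403   1.238]
179 [[0.489, 0.059, 0.206], [0.455, -0.008, 0.265], [0.469, -0.005, 0.254]] [53, 55, 56]
182 [[0.491, 0.063, 0.192], [0.456, -0.005, 0.252], [0.467, -0.007, 0.247]] [47, 49, 49]
185 [[0.491, 0.066, 0.179], [0.455, -0.004, 0.242], [0.632, 0.221, 0.002]] [53, 55, 56]
188 [[0.494, 0.072, 0.163], [0.497, 0.057, 0.17], [0.623, 0.21, 0.001]] [54, 56, 57]
191 [[0.494, 0.073, 0.15], [0.495, 0.055, 0.161], [0.613, 0.199, -0.0]] [52, 55, 55]
194 [[0.584, 0.206, 0.0], [0.594, 0.197, 0.0], [0.546, 0.108, 0.085]] [142, 143, 137]
197 [[0.52, 0.115, 0.085], [0.53, 0.108, 0.083], [0.489, 0.031, 0.157]] [90, 95, 92]
200 [[0.513, 0.106, 0.082], [0.478, 0.036, 0.149], [0.484, 0.026, 0.152]] [16, 17, 18]
203 [[0.504, 0.095, 0.083], [0.494, 0.061, 0.111], [0.482, 0.025, 0.143]] [24, 26, 26]
206 [[0.492, 0.08, 0.088], [0.493, 0.061, 0.1], [0.502, 0.054, 0.099]] [40, 42, 42]
209 [[0.487, 0.074, 0.083], [0.488, 0.055, 0.096], [0.494, 0.044, 0.099]] [65, 68, 71]
212 [[0.48, 0.066, 0.082], [0.487, 0.056, 0.084], [0.488, 0.037, 0.096]] [54, 57, 
[... 754 characters left out ...]
8]
191 [[0.464, 0.019, 0.083], [0.455, 0.029, 0.083], [0.446, 0.039, 0.083]] [157, 162, 162]
194 [[0.486, 0.038, 0.094], [0.493, 0.059, 0.109], [0.458, 0.049, 0.083]] [77, 81, 81]
197 [[0.501, 0.05, 0.097], [0.509, 0.073, 0.114], [0.469, 0.058, 0.081]] [58, 63, 64]
200 [[0.51, 0.057, 0.094], [0.505, 0.07, 0.097], [0.494, 0.077, 0.095]] [65, 68, 69]
203 [[0.524, 0.069, 0.096], [0.511, 0.075, 0.091], [0.496, 0.08, 0.085]] [93, 96, 99]
206 [[0.528, 0.072, 0.088], [0.512, 0.076, 0.08], [0.504, 0.086, 0.081]] [91, 94, 98]
209 [[0.534, 0.077, 0.082], [0.527, 0.088, 0.084], [0.518, 0.097, 0.083]] [126, 129, 129]
212 [[0.543, 0.085, 0.08], [0.538, 0.097, 0.084], [0.53, 0.107, 0.084]] [130, 135, 134]
```

Depth puts the fingertips at z≈0.147, with the cap still proud at 0.114, while the reported TCP is 0.1036. So the tips sit about 40 mm higher than reported, and zero force agrees with that. I'll go by contact and vision.

Emit:
{"op": "servo_tool", "data": {"plan": [[0, 0, 0, 0.008, 0, 0, 0], [0, 0, 0, 0.008, 0, 0, 0], [0, 0, 0, 0.006, 0, 0, 0], [0, 0, 0, 0.002, 0, 0, 0], [0, 0, 0, 0.002, 0, 0, 0], [0, 0, 0, 0, 0, 0, 0], [0, 0, 0, 0, 0, 0, 0], [0, 0, 0, 0, 0, 0, 0]]}}

```text
time_s: 7.35
ee_pos: [0.5001, 0.0657, 0.0777]
eef_rot: [3.142, 0.0, 2.922]
force: [0.4, -0.8, 0.3]
grip_width: 0.0008
grip_force: 0.0
```

Run:
```python
from h import *
o=ctrl.get_obs();print(o["force"],o["ee_pos"])
out=[]
for n,r in(("side",(160,275,220,340)),("scene",(135,235,315,405))):
    c=cam(n);P=cloud(c)[r[0]:r[1],r[2]:r[3]].reshape(-1,3)
    Q=P[(np.hypot(P[:,0]-.5,P[:,1]-.0675)<.02)&(P[:,2]>.1)&(P[:,2]<.2)]
    print(n,np.sort(Q[:,2]).round(3))
```

```text
[ 0.38348941 -0.8275547   0.30662031] [0.50006708 0.0656968  0.07769214]
side [0.1   0.103 0.103 0.105 0.106 0.106 0.106 0.106 0.107 0.107 0.107 0.109
 0.11  0.11  0.11  0.11  0.111 0.112 0.112 0.122 0.123 0.123 0.126 0.129
 0.13  0.13  0.13  0.131 0.134 0.135 0.136 0.136 0.137 0.137 0.139 0.139
 0.139 0.139 0.139 0.14  0.14  0.14  0.141 0.141 0.142 0.142 0.143 0.143
 0.143 0.144 0.144 0.144 0.144 0.144 0.144 0.145 0.147 0.148 0.148 0.148
 0.148 0.149 0.15  0.15  0.151 0.151 0.152 0.152 0.152 0.153 0.154 0.154
 0.155 0.155 0.155 0.156 0.157 0.16  0.16  0.161 0.162 0.163 0.163 0.164
 0.165 0.167 0.169 0.17  0.17  0.172 0.173 0.175 0.175 0.175 0.177 0.178
 0.178 0.178 0.182 0.183 0.184 0.185 0.185 0.185 0.186]
scene [0.102 0.102 0.104 0.104 0.105 0.105 0.105 0.106 0.107 0.107 0.107 0.109
 0.109 0.109 0.11  0.11  0.111 0.112 0.112 0.112 0.112 0.113 0.114 0.114
 0.114 0.114 0.115 0.117 0.121 0.121 0.122 0.123 0.123 0.124 0.126 0.128
 0.128 0.129 0.129 0.13  0.13  0.131 0.131 0.132 0.132 0.133 0.133 0.134
 0.134 0.135 0.135 0.136 0.136 0.136 0.137 0.137 0.137 0.137 0.138 0.138
 0.138 0.139 0.139 0.14  0.14  0.14  0.14  0.14  0.141 0.141 0.141 0.143
 0.143 0.144 0.144 0.145 0.146 0.146 0.147 0.147 0.148 0.148 0.148 0.149
 0.15  0.15  0.151 0.151 0.151 0.151 0.151 0.152 0.153 0.154 0.154 0.155
 0.155 0.155 0.156 0.156 0.156 0.156 0.157 0.158 0.159 0.16  0.16  0.16
 0.161 0.161 0.163 0.163 0.163 0.163 0.163 0.163 0.164 0.164 0.164 0.165
 0.165 0.165 0.166 0.167 0.167 0.167 0.167 0.169 0.169 0.169 0.169 0.17
 0.17  0.171 0.171 0.172 0.172 0.172 0.172 0.173 0.174 0.174 0.174 0.174
 0.174 0.175 0.175 0.176 0.176 0.176 0.177 0.177 0.177 0.178 0.178 0.178
 0.179 0.18  0.18  0.181 0.181 0.181 0.181 0.182 0.182 0.182 0.182 0.182
 0.183 0.185 0.185 0.185 0.185 0.186 0.186 0.186 0.187 0.187 0.187 0.188
 0.188 0.188 0.189 0.19  0.19  0.191 0.191 0.192 0.192 0.193 0.193 0.195
 0.196 0.197 0.199 0.199]
```

Emit:
{"op": "servo_tool", "data": {"plan": [[0, 0, 0, 0.002, 0, 0, 0], [0, 0, 0, 0.002, 0, 0, 0], [0, 0, 0, 0.002, 0, 0, 0], [0, 0, 0, 0.001, 0, 0, 0], [0, 0, 0, 0.001, 0, 0, 0], [0, 0, 0, 0.001, 0, 0, 0], [0, 0, 0, 0.001, 0, 0, 0], [0, 0, 0, 0, 0, 0, 0]]}}

```text
time_s: 8.45
ee_pos: [0.4999, 0.0657, 0.0674]
eef_rot: [-3.142, -0.0, 2.922]
force: [-1.8, -0.5, 3.1]
grip_width: 0.0004
grip_force: 1.4
```

Emit:
{"op": "servo_tool", "data": {"plan": [[0, 0, 0, 0.001, 0, 0, 0], [0, 0, 0, 0.0, 0, 0, 0], [0, 0, 0, 0.001, 0, 0, 0], [0, 0, 0, 0, 0, 0, 0], [0, 0, 0, 0.0, 0, 0, 0], [0, 0, 0, 0.0, 0, 0, 0], [0, 0, 0, 0.0, 0, 0, 0], [0, 0, 0, 0, 0, 0, 0]]}}

```text
time_s: 9.45
ee_pos: [0.5003, 0.0657, 0.067]
eef_rot: [3.141, 0.001, 2.922]
force: [-9.6, -0.6, 22.5]
grip_width: 0.0005
grip_force: 11.3
```

The force rose sharply to 22 N at a reported z of 0.067, so tube_l is home with its cap at 0.107. That sets the tip offset at +40 mm. Next I go over the handle to the other cap.

Emit:
{"op": "servo_tool", "data": {"plan": [[0, 0, 0, -0.035, 0, 0, 0], [0, 0, 0, -0.035, 0, 0, 0], [0, -0.012, -0.036, 0, 0, 0, 0], [0, -0.012, -0.036, 0, 0, 0, 0], [0, 0, 0, 0.03, 0, 0, 0], [0, 0, 0, 0.026, 0, 0, 0], [0, 0, 0, 0, 0, 0, 0], [0, 0, 0, 0, 0, 0, 0]]}}

```text
time_s: 10.45
ee_pos: [0.5082, -0.0098, 0.0804]
eef_rot: [3.141, 0.001, 2.922]
force: [0.4, 0.2, -0.2]
grip_width: 0.0006
grip_force: 0.0
```

Emit:
{"op": "servo_tool", "data": {"plan": [[0, 0, 0, 0.003, 0, 0, 0], [0, 0, 0, 0.002, 0, 0, 0], [0, 0, 0, 0.002, 0, 0, 0], [0, 0, 0, 0.002, 0, 0, 0], [0, 0, 0, 0.002, 0, 0, 0], [0, 0, 0, 0.001, 0, 0, 0], [0, 0, 0, 0.001, 0, 0, 0], [0, 0, 0, 0, 0, 0, 0]]}}

```text
time_s: 11.45
ee_pos: [0.5079, -0.0098, 0.0672]
eef_rot: [3.142, 0.001, 2.922]
force: [-3.4, -0.1, 11.6]
grip_width: 0.0003
grip_force: 5.7
```

Emit:
{"op": "servo_tool", "data": {"plan": [[0, 0, 0, 0.001, 0, 0, 0], [0, 0, 0, 0.0, 0, 0, 0], [0, 0, 0, 0, 0, 0, 0], [0, 0, 0, 0, 0, 0, 0], [0, 0, 0, -0.03, 0, 0, 0], [0, 0, 0, -0.03, 0, 0, 0], [0, 0, 0, -0.03, 0, 0, 0], [100, 0.012, 0.036, -0.02, 0, 0, 0]]}}

```text
time_s: 12.45
ee_pos: [0.5041, 0.0271, 0.1765]
eef_rot: [-3.142, 0.001, 2.919]
force: [0.2, 1.1, 0.2]
grip_width: 0.007
grip_force: 0.0
```

Emit:
{"op": "servo_tool", "data": {"plan": [[100, 0, 0, 0, 0, 0, 0], [100, 0, 0, 0, 0, 0, 0], [100, 0, 0, 0, 0, 0, 0], [100, 0, 0, 0, 0, 0, 0], [100, 0, 0, 0, 0, 0, 0], [100, 0, 0, 0, 0, 0, 0], [100, 0, 0, 0, 0, 0, 0], [100, 0, 0, 0, 0, 0, 0]]}}

```text
time_s: 13.45
ee_pos: [0.5038, 0.028, 0.1756]
eef_rot: [-3.142, 0.0, 2.922]
force: [0.2, -1.3, 0.0]
grip_width: 0.0869
grip_force: 0.0
```

Run:
```python
from h import *
o=ctrl.get_obs();print(o["ee_pos"],o["eef_rot"],o["time_s"],o["grip_width"])
c=cam("wrist");P=cloud(c);save(c,"pics/w2.png");P=P.reshape(-1,3);P=P[~np.isnan(P[:,0])]
q=np.array([np.cos(-.2217),np.sin(-.2217)]);C=np.array([.5038,.028])
d=P[:,:2]-C;hx=d@q;hy=d@np.array([-q[1],q[0]])
for nm,x,y in(("L",-12,36),("R",12,-36)):
    m=(np.hypot(hx-x/1e3,hy-y/1e3)<.013)&(P[:,2]>.1)&(P[:,2]<.13);print(nm,m.sum(),np.median(P[m],0),np.percentile(P[m,2],[10,90]),np.median(hx[m])*1e3,np.median(hy[m])*1e3)
m=(abs(hx)<.04)&(abs(hy)<.015)&(P[:,2]>.148)&(P[:,2]<.16);print(m.sum(),P[m].mean(0),cv2.minAreaRect((P[m,:2]*1e3).astype(np.float32)))
# two-view check of handle top centre
for n in("scene","side"):
    c=cam(n);P=cloud(c).reshape(-1,3);g=c["pixels"].reshape(-1,3).max(1)
    d=P[:,:2]-C;m=(np.hypot(d[:,0],d[:,1])<.045)&(P[:,2]>.145)&(P[:,2]<.16)&(g<60);print(n,m.sum(),P[m].mean(0) if m.any() else 0)
```

```text
[0.50382239 0.02795618 0.1755549 ] [-3.14156410e+00  1.32050235e-05  2.92185100e+00] 13.45 0.08689253996634462
L 336 [0.49894662 0.06359771 0.10833642] [0.10660553 0.1094117 ] -12.50051015547342 33.78952695463313
R 322 [ 0.50622777 -0.01088994  0.10826616] [0.10538883 0.10928141] 10.922381197318245 -37.35195330991084
989 [0.50213501 0.02660546 0.15501395] ((503.29144287109375, 26.488473892211914), (13.349873542785645, 55.55002975463867), 77.11311340332031)
scene 48 [0.50924115 0.03296922 0.15095916]
side 84 [0.49924049 0.02599147 0.15176436]
```

View pics/w2.png

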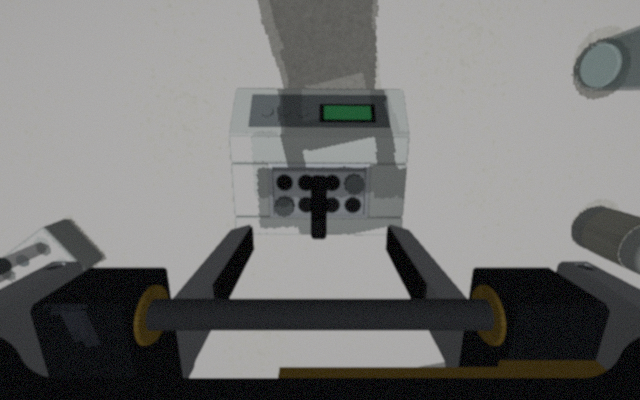

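Both caps are at z≈0.108, so both are home. The handle at (320,205) is centred between the fingers. Now I descend and grip.

Emit:
{"op": "servo_tool", "data": {"plan": [[100, 0, 0, 0.03, 0, 0, 0], [100, 0, 0, 0.03, 0, 0, 0], [100, 0, 0, 0.02, 0, 0, 0], [100, 0, 0, 0.01, 0, 0, 0], [100, 0, 0, 0, 0, 0, 0], [0, 0, 0, 0, 0, 0, 0], [0, 0, 0, 0, 0, 0, 0], [0, 0, 0, 0, 0, 0, 0]], "force": 60}}

```text
time_s: 14.6
ee_pos: [0.504, 0.0279, 0.086]
eef_rot: [3.141, 0.001, 2.922]
force: [-0.1, -0.1, 0.6]
grip_width: 0.0675
grip_force: 0.0
```

Emit:
{"op": "servo_tool", "data": {"plan": [[0, 0, 0, 0, 0, 0, 0], [0, 0, 0, 0, 0, 0, 0], [0, 0, 0, 0, 0, 0, 0], [0, 0, 0, 0, 0, 0, 0], [0, 0, 0, 0, 0, 0, 0], [0, 0, 0, 0, 0, 0, 0], [0, 0, 0, 0, 0, 0, 0], [0, 0, 0, 0, 0, 0, 0]]}}

```text
time_s: 15.6
ee_pos: [0.5037, 0.0272, 0.0856]
eef_rot: [-3.14, -0.0, 2.922]
force: [-1.3, -5.3, 1.3]
grip_width: 0.0136
grip_force: 60.0
```

Run:
```python
from h import *
o=ctrl.get_obs();print(o["force"],o["moment"])
out=[]
for n,r in(("side",(160,275,220,340)),("scene",(135,235,315,405))):
    c=cam(n);im=c["pixels"][r[0]:r[1],r[2]:r[3],::-1];out.append(cv2.resize(im,(400,int(400*im.shape[0]/im.shape[1])),interpolation=cv2.INTER_CUBIC))
h=max(x.shape[0] for x in out);cv2.imwrite("pics/p2.png",np.hstack([cv2.copyMakeBorder(x,0,h-x.shape[0],0,0,0) for x in out]))
```

```text
[-1.29554181 -5.30404667  1.28719065] [-1.01679889  0.29687729 -0.12506186]
```

View pics/p2.png

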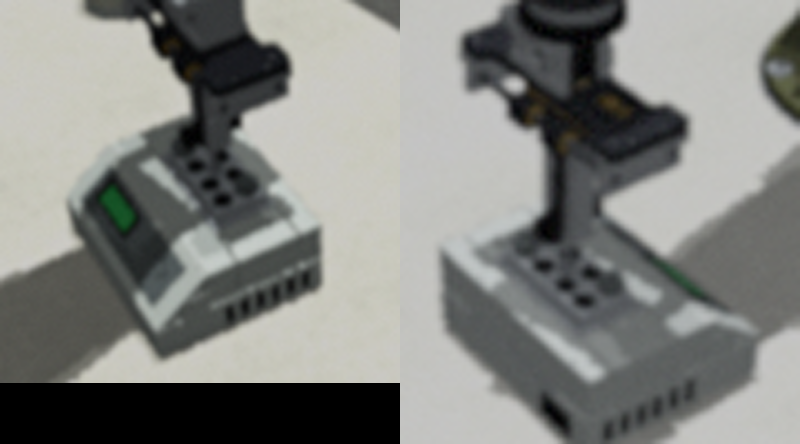

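The handle is gripped at 13.6 mm and 60 N, with the fingers on both faces in the two views. First rock: +y end up, pivoting on the -y shoe.

Emit:
{"op": "servo_tool", "data": {"plan": [[0, 0, -0.001, -0.0005, -0.02, 0, 0], [0, 0, -0.001, -0.0005, -0.02, 0, 0], [0, 0, -0.001, -0.0005, -0.015, 0, 0], [0, 0, 0, -0.0005, -0.015, 0, 0], [0, 0, 0, 0, 0, 0, 0], [0, 0, 0, 0, 0, 0, 0], [0, 0, 0, 0, 0, 0, 0], [0, 0, 0, 0, 0, 0, 0]]}}

```text
time_s: 16.7
ee_pos: [0.5035, 0.026, 0.0878]
eef_rot: [3.069, 0.001, 2.922]
force: [2.0, 10.4, 1.2]
grip_width: 0.0136
grip_force: 60.0
```

```bash
cat > s.py <<'E'
from h import *
o=ctrl.get_obs();print(o["ee_pos"],o["eef_rot"],"F",o["force"].round(1),"M",o["moment"].round(2))
for n in("scene","side"):
    c=cam(n);P=cloud(c).reshape(-1,3);d=P[:,:2]-np.array([.5038,.0275]);q=np.array([np.cos(-.222),np.sin(-.222)])
    hx=d@q;hy=d@np.array([-q[1],q[0]])
    for nm,x,y in(("blk+y",6,40),("blk-y",-6,-40),("htr+y",0,75),("htr-y",0,-75),("htr-x",-45,0),("htr+x",40,0)):
        a=abs(hx-x/1e3)<(.025 if nm[0]=="h" and x==0 else .012);b=abs(hy-y/1e3)<(.012 if x==0 or nm[0]=="b" else .05)
        m=a&b&(P[:,2]>(.088 if nm[0]=="b" else .07))&(P[:,2]<(.16 if nm[0]=="b" else .1))
        print(n,nm,m.sum(),np.median(P[m,2]).round(4) if m.any() else None,end="; ")
    print()
E
python3 s.py
```

```text
[0.50349545 0.02600908 0.08779398] [3.06933045e+00 5.71884667e-04 2.92222416e+00] F [ 2.  10.4  1.2] M [ 0.87 -0.14 -0.11]
scene blk+y 50 0.0984; scene blk-y 17 0.0952; scene htr+y 78 0.0825; scene htr-y 50 0.0821; scene htr-x 103 0.0825; scene htr+x 172 0.0819; 
side blk+y 4 0.0991; side blk-y 67 0.0965; side htr+y 52 0.0842; side htr-y 109 0.0837; side htr-x 208 0.0836; side htr+x 148 0.0837;
```

The block tilted 0.07 rad with low force and the heater stayed flat. Now rock the other way.

Emit:
{"op": "servo_tool", "data": {"plan": [[0, 0, 0.0008, -0.0005, 0.02, 0, 0], [0, 0, 0.0007, -0.0005, 0.02, 0, 0], [0, 0, 0.0006, -0.0005, 0.02, 0, 0], [0, 0, 0.0006, -0.0005, 0.02, 0, 0], [0, 0, 0.0006, -0.0005, 0.02, 0, 0], [0, 0, 0.0006, -0.0005, 0.02, 0, 0], [0, 0, 0.0006, -0.0005, 0.02, 0, 0], [0, 0, 0, 0, 0, 0, 0]]}}

```text
time_s: 17.8
ee_pos: [0.5033, 0.0289, 0.0894]
eef_rot: [-3.07, -0.003, 2.922]
force: [3.0, -4.1, -15.5]
grip_width: 0.0135
grip_force: 60.0
```

```bash
python3 s.py
```

```text
[0.50328716 0.02889851 0.08940601] [-3.06993542e+00 -2.50756469e-03  2.92176547e+00] F [  3.   -4.1 -15.5] M [-0.41 -0.88 -0.09]
scene blk+y 49 0.0964; scene blk-y 5 0.1096; scene htr+y 76 0.0822; scene htr-y 61 0.0831; scene htr-x 90 0.0821; scene htr+x 178 0.0821; 
side blk+y 16 0.0971; side blk-y 68 0.1012; side htr+y 31 0.0842; side htr-y 110 0.0836; side htr-x 207 0.0839; side htr+x 152 0.0837;
```

Emit:
{"op": "servo_tool", "data": {"plan": [[0, 0, -0.0006, -0.0004, -0.02, 0, 0], [0, 0, -0.0006, -0.0004, -0.02, 0, 0], [0, 0, -0.0006, -0.0004, -0.02, 0, 0], [0, 0, -0.0006, -0.0004, -0.02, 0, 0], [0, 0, -0.0006, -0.0004, -0.02, 0, 0], [0, 0, -0.0006, -0.0004, -0.02, 0, 0], [0, 0, -0.0006, -0.0004, -0.02, 0, 0], [0, 0, 0, 0, 0, 0, 0]]}}

```text
time_s: 18.9
ee_pos: [0.5022, 0.025, 0.0928]
eef_rot: [3.071, -0.003, 2.921]
force: [2.8, 1.7, -26.1]
grip_width: 0.0132
grip_force: 60.0
```

```bash
python3 s.py
```

```text
[0.50221619 0.02496645 0.09277542] [ 3.07137888e+00 -2.63155990e-03  2.92144354e+00] F [  2.8   1.7 -26.1] M [-0.53 -0.49 -0.1 ]
scene blk+y 61 0.1022; scene blk-y 23 0.0998; scene htr+y 79 0.0835; scene htr-y 41 0.0822; scene htr-x 91 0.0829; scene htr+x 190 0.0822; 
side blk+y 1 0.1054; side blk-y 79 0.1002; side htr+y 45 0.0849; side htr-y 109 0.0837; side htr-x 208 0.0842; side htr+x 139 0.0842;
```

Emit:
{"op": "servo_tool", "data": {"plan": [[0, 0, 0.0006, 0, 0.02, 0, 0], [0, 0, 0.0006, 0, 0.02, 0, 0], [0, 0, 0.0006, -0.0003, 0.02, 0, 0], [0, 0, 0.0006, -0.0003, 0.02, 0, 0], [0, 0, 0.0006, -0.0004, 0.02, 0, 0], [0, 0, 0.0006, -0.0005, 0.02, 0, 0], [0, 0, 0.0006, -0.0005, 0.02, 0, 0], [0, 0, 0, 0, 0, 0, 0]]}}

```text
time_s: 20.0
ee_pos: [0.5037, 0.0298, 0.0954]
eef_rot: [-3.071, -0.001, 2.922]
force: [-0.6, -2.8, -26.1]
grip_width: 0.0135
grip_force: 60.0
```

```bash
python3 s.py
```

```text
[0.50371496 0.02978111 0.09541693] [-3.07140277e+00 -1.34881547e-03  2.92209722e+00] F [ -0.6  -2.8 -26.1] M [ 0.19 -0.09  0.08]
scene blk+y 58 0.1017; scene blk-y 4 0.1193; scene htr+y 85 0.0829; scene htr-y 45 0.0826; scene htr-x 75 0.0828; scene htr+x 181 0.0816; 
side blk+y 19 0.1031; side blk-y 75 0.1064; side htr+y 24 0.085; side htr-y 102 0.0834; side htr-x 202 0.0837; side htr+x 138 0.0838;
```

The block is about 10 mm up and the heater is flat. I'll keep rocking.

Emit:
{"op": "servo_tool", "data": {"plan": [[0, 0, -0.0006, 0, -0.02, 0, 0], [0, 0, -0.0006, 0, -0.02, 0, 0], [0, 0, -0.0006, -0.0003, -0.02, 0, 0], [0, 0, -0.0006, -0.0004, -0.02, 0, 0], [0, 0, -0.0006, -0.0005, -0.02, 0, 0], [0, 0, -0.0006, -0.0006, -0.02, 0, 0], [0, 0, -0.0006, -0.0006, -0.02, 0, 0], [0, 0, 0, 0, 0, 0, 0]]}}

```text
time_s: 21.1
ee_pos: [0.5031, 0.025, 0.0985]
eef_rot: [3.071, -0.0, 2.921]
force: [-3.7, 4.1, -19.2]
grip_width: 0.0133
grip_force: 60.0
```

Emit:
{"op": "servo_tool", "data": {"plan": [[0, 0, 0.0006, 0, 0.02, 0, 0], [0, 0, 0.0006, 0, 0.02, 0, 0], [0, 0, 0.0006, -0.0003, 0.02, 0, 0], [0, 0, 0.0006, -0.0004, 0.02, 0, 0], [0, 0, 0.0006, -0.0005, 0.02, 0, 0], [0, 0, 0.0006, -0.0006, 0.02, 0, 0], [0, 0, 0.0006, -0.0006, 0.02, 0, 0], [0, 0, 0, 0, 0, 0, 0]]}}

```text
time_s: 22.1
ee_pos: [0.5043, 0.0298, 0.1009]
eef_rot: [-3.071, 0.0, 2.922]
force: [-3.5, 0.7, -15.2]
grip_width: 0.0137
grip_force: 60.0
```

```bash
python3 s.py
```

```text
[0.50429111 0.02976251 0.10092256] [-3.07136789e+00  1.68239941e-04  2.92228999e+00] F [ -3.5   0.7 -15.2] M [ 0.57  0.89 -0.07]
scene blk+y 62 0.1066; scene blk-y 3 0.1226; scene htr+y 84 0.0826; scene htr-y 42 0.0822; scene htr-x 54 0.0833; scene htr+x 182 0.0816; 
side blk+y 21 0.1096; side blk-y 90 0.1099; side htr+y 22 0.0834; side htr-y 115 0.0835; side htr-x 205 0.0839; side htr+x 121 0.0835;
```

Emit:
{"op": "servo_tool", "data": {"plan": [[0, 0, -0.0006, -0.0003, -0.02, 0, 0], [0, 0, -0.0006, -0.0003, -0.02, 0, 0], [0, 0, -0.0006, -0.0005, -0.02, 0, 0], [0, 0, -0.0006, -0.0005, -0.02, 0, 0], [0, 0, -0.0006, -0.0005, -0.02, 0, 0], [0, 0, -0.0006, -0.0005, -0.02, 0, 0], [0, 0, -0.0006, -0.0006, -0.02, 0, 0], [0, 0, 0, 0, 0, 0, 0]]}}

```text
time_s: 23.2
ee_pos: [0.5033, 0.0246, 0.1042]
eef_rot: [3.072, 0.0, 2.921]
force: [-3.6, -1.4, -16.3]
grip_width: 0.0133
grip_force: 60.0
```

Emit:
{"op": "servo_tool", "data": {"plan": [[0, 0, 0.0006, -0.0003, 0.02, 0, 0], [0, 0, 0.0006, -0.0003, 0.02, 0, 0], [0, 0, 0.0006, -0.0005, 0.02, 0, 0], [0, 0, 0.0006, -0.0005, 0.02, 0, 0], [0, 0, 0.0006, -0.0005, 0.02, 0, 0], [0, 0, 0.0006, -0.0005, 0.02, 0, 0], [0, 0, 0.0006, -0.0005, 0.02, 0, 0], [0, 0, 0, 0, 0, 0, 0]]}}

```text
time_s: 24.2
ee_pos: [0.5045, 0.0297, 0.1074]
eef_rot: [-3.071, 0.001, 2.922]
force: [-0.7, -0.7, -3.9]
grip_width: 0.0139
grip_force: 60.0
```

```bash
python3 s.py
```

```text
[0.50445587 0.02966066 0.10741536] [-3.07136364e+00  6.75840830e-04  2.92237561e+00] F [-0.7 -0.7 -3.9] M [ 0.07 -0.18  0.04]
scene blk+y 69 0.1133; scene blk-y 4 0.1299; scene htr+y 76 0.0822; scene htr-y 34 0.0827; scene htr-x 47 0.0829; scene htr+x 186 0.0818; 
side blk+y 22 0.1153; side blk-y 103 0.1106; side htr+y 21 0.0837; side htr-y 109 0.0835; side htr-x 199 0.0837; side htr+x 99 0.0836;
```

The shoes have let go and only the block's weight remains. I'll level it and lift 30 mm.

Emit:
{"op": "servo_tool", "data": {"plan": [[0, 0, -0.0007, 0, -0.0235, 0, 0], [0, 0, -0.0008, 0, -0.0235, 0, 0], [0, 0, -0.0008, 0, -0.0235, 0, 0], [0, 0, 0, -0.006, 0, 0, 0], [0, 0, 0, -0.006, 0, 0, 0], [0, 0, 0, -0.006, 0, 0, 0], [0, 0, 0, -0.006, 0, 0, 0], [0, 0, 0, -0.005, 0, 0, 0]]}}

```text
time_s: 25.3
ee_pos: [0.5037, 0.0272, 0.1368]
eef_rot: [3.141, 0.0, 2.922]
force: [-0.0, 1.0, -5.6]
grip_width: 0.0136
grip_force: 60.0
```

Emit:
{"op": "servo_tool", "data": {"plan": [[0, 0, 0, 0, 0, 0, 0], [0, 0, 0, 0, 0, 0, 0], [0, 0, 0, 0, 0, 0, 0], [0, 0, 0, 0, 0, 0, 0], [0, 0, 0, 0, 0, 0, 0], [0, 0, 0, 0, 0, 0, 0], [0, 0, 0, 0, 0, 0, 0], [0, 0, 0, 0, 0, 0, 0]]}}

```text
time_s: 26.3
ee_pos: [0.5036, 0.0271, 0.1363]
eef_rot: [3.141, 0.0, 2.922]
force: [-0.1, 0.1, -5.2]
grip_width: 0.0133
grip_force: 60.0
```

```bash
python3 s.py
python3 - <<'E'
from h import *
out=[]
for n,r in(("side",(140,275,220,340)),("scene",(125,235,315,405))):
    c=cam(n);im=c["pixels"][r[0]:r[1],r[2]:r[3],::-1];out.append(cv2.resize(im,(400,int(400*im.shape[0]/im.shape[1])),interpolation=cv2.INTER_CUBIC))
h=max(x.shape[0] for x in out);cv2.imwrite("pics/p3.png",np.hstack([cv2.copyMakeBorder(x,0,h-x.shape[0],0,0,0) for x in out]))
E
```

```text
[0.50364169 0.02711191 0.1363029 ] [3.14106615e+00 1.22000968e-05 2.92175846e+00] F [-0.1  0.1 -5.2] M [-0.01 -0.01 -0.01]
scene blk+y 108 0.1335; scene blk-y 17 0.1464; scene htr+y 72 0.082; scene htr-y 33 0.0826; scene htr-x 34 0.0826; scene htr+x 176 0.0821; 
side blk+y 14 0.1465; side blk-y 143 0.1333; side htr+y 21 0.084; side htr-y 111 0.0834; side htr-x 201 0.0841; side htr+x 66 0.0834;
```

View pics/p3.png

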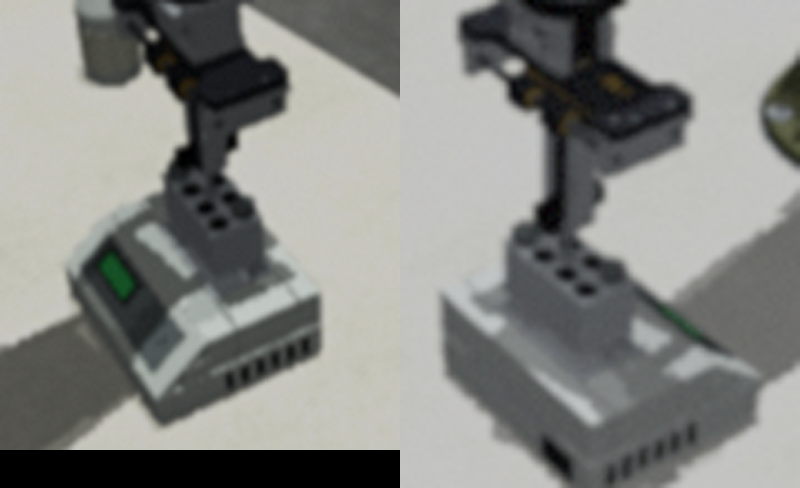

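The block hangs clear and level over the well, with its top corners near (210,205) and (570,265). A quick check of its top height and tilt, then hand in.

Run:
```python
from h import *
q=np.array([np.cos(-.222),np.sin(-.222)]);A=[]
for n in("scene","side"):
    c=cam(n);P=cloud(c).reshape(-1,3);d=P[:,:2]-np.array([.5038,.0275]);hx=d@q;hy=d@np.array([-q[1],q[0]])
    m=(abs(hx)<.02)&(abs(hy)<.045)&(P[:,2]>.138)&(P[:,2]<.151)&((hx*hy>0)|(abs(hy)<.02))&(abs(hy)>.012)
    A+=[(a,b,z) for a,b,z in zip(hx[m],hy[m],P[m,2])]
    f=(abs(hx)<.03)&(abs(hy)<.052)&(P[:,2]>.088)&(P[:,2]<.17);print(n,np.histogram(P[f,2],bins=np.arange(.088,.171,.004)))
A=np.array(A);print(len(A),np.median(A[:,2]),np.linalg.lstsq(np.c_[A[:,:2],np.ones(len(A))],A[:,2],rcond=None)[0])
```

```text
scene (array([  0,   6,  26,  22,  26,  27,  26,  32,  26,  26,  24,  28,  29,
        70, 147,  38,  22,  32,   4,   3]), array([0.088, 0.092, 0.096, 0.1  , 0.104, 0.108, 0.112, 0.116, 0.12 ,
       0.124, 0.128, 0.132, 0.136, 0.14 , 0.144, 0.148, 0.152, 0.156,
       0.16 , 0.164, 0.168]))
side (array([  0,   1,  19,  27,  27,  34,  25,  24,  31,  33,  26,  32,  24,
        45, 200,  76,  32,  36,   6,   2]), array([0.088, 0.092, 0.096, 0.1  , 0.104, 0.108, 0.112, 0.116, 0.12 ,
       0.124, 0.128, 0.132, 0.136, 0.14 , 0.144, 0.148, 0.152, 0.156,
       0.16 , 0.164, 0.168]))
198 0.14634469590935417 [-0.02184507  0.00406191  0.14618929]
```

The block's top is at 0.146, so its underside is at about 0.096, roughly 13 mm above the rim. It is level within 0.02 rad. Handing in.

```bash
python3 -c "
from station import ctrl
print(ctrl.hand_in())"
```

```text
the job is handed in; nothing more can be done
None
```

I handed the job in with both caps pressed home and the block rocked free, held level about 13 mm above the rim, with the heater still flat on the bench; the hand-in call returned no verdict.

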